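# Tuck a core mount under the hold-down flap and keep it pressed home

## Robot

A 6-joint arm with a two-finger parallel gripper is mounted at the origin on the work surface. World frame = base frame: x ahead of the robot, y to its left, z up, the work surface at z = 0. Lengths are in m, angles in degrees, forces in N, time in s.
With the tool pointing down it reaches from about 0.375 to 0.9 m from the base axis. Payload 3.1 kg.
Tool frame: the origin (TCP) lies at the very end of the fingers, on their centre line; the grasp point (between the pads) lies 19 mm behind it (grip_point_offset is the distance from the TCP to the grasp point, in m); y points along the fingers, x is the direction in which the jaws open and shut, and the axes are right-handed (so a half turn about y gives the same grasp; the last joint's range is limited). The gripper opens to 87 mm and grips with 3 to 60 N. Pads are 19 mm wide; open, the fingers measure 117 mm over their backs; the gripper's body (75 mm by 190 mm) begins 51 mm behind the grasp point.
Start: joints at [66.32, 30.224, 82.088, -0, 67.689, -10.227], TCP at [0.145, 0.608, 0.223] pointing down, gripper open.
Joint ranges: [-176.69, 176.69], [-43.24, 126.21], [12.49, 139.97], [-82, 262], [0, 151.66], [-163.58, 163.58]. Speed limits (degrees/s): [159.86, 159.86, 180, 180, 180, 180].

## Interface

Orientations are given as a 3x3 rotation matrix whose columns are the frame's x, y, z axes.
In Python, from rig import * gives the robot as it stands.
- The arm moves only by the tool send_rows, never from a script. Its argument "moves" is text: rows parted by semicolons, each of 5 numbers parted by spaces: the finger opening in mm, from 0 to 87, then the shift along the tool's x, y, z in mm, then the turn about the tool's y in degrees. In form: fingers dx dy dz yaw; .... A call has 1 to 20 rows; each row shifts and turns the commanded pose from where the row before left it, along the tool's axes as they then stand; what a row does not reach is not made up. A row lasts 1/12 s, in which the tool goes at most 41.7 mm and 7.16 degrees, less where a joint would pass 70% of its speed; a pose out of reach is approached as far as the arm can. A call is refused whole if a number of a shift passes 41.7 or a number of a turn 7.16, either way. A call with a gripper value outside its range is refused whole. The fingers move at their own pace and stop on an object; the grip force is fixed at half the most. Time passes only in rows, so rows that do not move let the fingers close. It gives the time, the measured TCP pose, the force and the opening at its end, in the units of the state.
- read_state(): the state, without advancing time (a new reading comes with each control period).
- capture(name): name is "scene" or "top" or "wrist"; returns a dict with "image" (480x640x3 uint8, blue, green, red), "z_map" (480x640 float32, m along the optical axis (not along the pixel's ray), 0 where there is no reading), "mtx" (3x3 intrinsics, pixels), "origin" and "rotation" of the camera in the world; the wrist camera has in their place "tool_from_camera" (4x4, takes a point from camera to tool coordinates, whose origin is the TCP and whose axes are the tool frame's). Camera axes: x right, y up, looking along -z (the intrinsics and any distortion apply to the point x, -y, -z); pixel columns grow to the right and rows downward; lengths in m; the calibration is good to about 2 mm. A picture is of the moment at which its call begins: read the wrist's pose just before it.
- hand_in(): hands the job in, once; it reports no verdict.
Trained networks look in a picture, given as the dict that the camera call returned (one of the last four; its "shot" number tells which), for a name from the list of things; names that differ only in an ending like _2 or _b are one class to them, and where a whole thing is asked for, a point or a joint stands for the part that bears it (a point fixed in the world has none). Each returns a list of dicts, best first, with "p" (0 to 1); they miss things now and then, are a little off and sometimes report something else, mostly with a low value. They report only what shows in the picture. A call takes as long as a camera call. They do not tell look-alikes from the thing itself.
- search_frame(picture, name): "bbox" ([left, top, right, bottom] in pixels, round what is visible of it).
- masks_of(picture, name): "region" (480x640 bool, what is visible of it) and "bbox" ([left, top, right, bottom] in pixels, round what is visible of it).
- mark_of(picture, name): "pixel" ([row, column] in pixels: a listed point, or the origin of a listed thing).
The state is a dict: "time_s": time; "joint_positions": joint angles; "qvel": joint speeds; "tau": joint torques, N m; "position": TCP position; "tcp_rot": TCP orientation; "force": force on the tool from outside, world axes, zero at the start; "moment": the same for the moment, N m; "opening": opening from 0.0 (shut) to 1.0 (fully open).
Only numpy, scipy, OpenCV 4.12 (cv2) and the standard library are available. Lean on these libraries where they do the work, as an engineer would, in place of code of your own. Each camera call takes 0.05 s, during which the arm holds its last target. There are 200 camera calls.

## Task

Load the tree-ring core mount into the measuring stage: set it on the platform, slide its thin front edge in under the steel hold-down flap without lifting the flap, and push it all the way in against the end stop, driving the sprung gauge pin back. Bear down on it at the same time with a firm push (about 10 N), so that it lies flat on the platform, and finish while still holding it there, pressed in and down: do not let go. Leave the flap down and the other things on the bench undisturbed.

Things in the scene. Friction and masses are not known exactly. Their poses are not given: they have to be found in the camera images.
- mount: Core mount, loose, about 130 g: plywood plate 130 (x) x 60 (y) x 4 mm with a pale wooden stick along its rear centre line: x from -65 to -10 mm, 16 mm wide, top 28 mm above the underside, and on it a dark 5 mm core (to 30.5 mm). Origin: centre of the underside; x points to the bare front edge that goes under the flap, z up. Starts flat on the bench (z = 0) left or right of the stage.
- mount_grip (a point): A good place to grip the mount's stick across its 16 mm width (fingers closing along the mount's y): 38 mm behind the mount's origin on its centre line, 16 mm above its underside.
- mount_tip (a point): Middle of the mount's bare front edge, at its underside (65 mm ahead of the mount's origin).
- stage: Measuring stage, fixed: wooden board 420 x 170 mm, rails, and a grey platform whose top is at z = 44 mm. Origin on the bench; x is the loading direction (the mount's x must point the same way). Along x (mm): platform -150 to 120, flap's lip from 10, flat flap 20 to 100, hinge 104, sprung pin's tip 67, end stop 75, gauge body (45 wide, 72 high) 120 to 170.
- platform: Grey platform of the stage, 270 x 130 x 12 mm, fixed to it, on which the mount must lie. Origin: at x = 0, y = 0, z = 32 mm in the stage's frame; its top is 12 mm above that. Two 6 mm high strips on it carry the flap, with 76 mm free between them (stage y from -38 to 38, x from 30 to 100 mm).
- flap_edge (a point): Middle of the underside of the flap's flat part where its upturned lip begins (stage x = 20 mm). With the flap down it is 6 mm above the platform: the height of the gap. From here the lip rises by about 5 mm over 10 mm toward the loading side.
- flap (a joint): Angle (rad) of the steel hold-down flap (88 mm wide, 80 mm long plus lip, 3 mm thick, 90 g) about its hinge at the far end: 0 down, as it starts and must stay; grows as it lifts (0.06 rad = 5 mm at the free edge). A weak spring holds it down.
- plunger (a joint): Travel (m) of the sprung gauge pin along stage x: 0 out (tip 8 mm proud of the end stop), 0.008 when the mount's front edge is against the stop. The pin ends in a steel pad 12 mm wide, 4.5 mm high on the stage's centre line under the flap; it pushes back with 3 N at 0 and 5.4 N at 0.008.
- stop (a point): Foot of the end stop's face on the platform top, on the centre line (stage x = 75 mm): the mount's tip belongs here.
- cookie: Bystander: sanded tree slice, disc 92 mm across, 32 mm high; origin under its centre. Lies on the side of the stage where the mount is not.
- ruler: Bystander: steel ruler 200 x 28 x 4 mm lying beside the stage; origin under its centre, x along it.
- gluejar: Bystander: white glue jar, 60 mm across, 85 mm high; origin under its centre.
- sander: Bystander: cork sanding block 90 x 60 x 32 mm; origin under its centre.
- loupe: Bystander: black magnifier 38 mm across, 36 mm high; origin under its centre.
- coresticks: Bystander: two wooden core sticks lying side by side as one piece, about 170 x 28 x 12 mm, x along them; origin underneath.
Things that resemble listed ones, but are neither listed nor needed, are in the scene too. What is shaped like the mount but green or purple is not meant.

How it is judged (in metres and radians):
On the way, in this order (a step that is already met when the one before it is completed fails the run):
1. the mount's front edge is at least 15 mm in under the flat of the flap, between platform and flap, flap down (x of mount_tip in the frame of stage above 0.035 m and z of mount_tip in the frame of stage between 0.041 and 0.049 m and y of mount_tip in the frame of stop between -0.012 and 0.012 m and value of joint flap below 0.04 rad), for 0.1 s.
2. the sprung pin is driven back by the mount and kept there (value of joint plunger above 0.0055 m and contact force between mount and stage above 2 N), for 0.2 s.
At the end, for the whole second after the job is handed in: For the last second: edge under the flap and within 3 mm of the stop, pin back over 5.5 mm, mount flat (2 degrees) and square (7 degrees), pressed on the platform with over 4 N, fingers still bearing on it, flap down (under 0.03 rad), other things within 30 mm of where they were (value of joint plunger above 0.0055 m and x of mount_tip in the frame of stop above -0.003 m and z of mount_tip in the frame of stop below 0.003 m and angle between the z axis of mount and the z axis of stage, either way round below 0.035 rad and angle between the x axis of mount and the x axis of stage, either way round below 0.12 rad and contact force between mount and platform above 4 N and contact force between mount and the fingers above 2 N and value of joint flap below 0.03 rad and distance of each of cookie, ruler, gluejar, sander, loupe, coresticks from where it was at the start of the episode below 0.03 m); the arm keeps its last pose, push and grip.
It fails at once if the flap is lifted by more than about 5 mm at its free edge (value of joint flap above 0.06 rad).
It fails at once if a bystander is pushed more than 30 mm (distance of any of cookie, ruler, gluejar, sander, loupe, coresticks from where it was at the start of the episode above 0.03 m).
It also fails if it takes over 51 s, if anything falls off the work surface, if the arm or the gripper's body presses on something with over 40 N, if the wrist force passes 120 N, or if a joint passes its speed limit or range.

## Working session

There is one attempt and no reset: what is moved stays moved. The work goes in short steps, Python scripts to look and compute and a tool call to move; the robot and the scene stay as the last step left them, time stands still between calls to the robot, and variables do not carry over. Pictures are saved under pics/ and viewed, about 8 in all and at most 12, crops included, and the job is handed in when it is done.

Besides the shell and the picture viewer there is one more tool, called as a command line: name --argument value ..., lists and objects as JSON in quotes. send_rows: Moves the arm, as the interface text tells. Its arguments: {"type":"object","properties":{"moves":{"type":"string"}},"required":["moves"]}

```bash
mkdir -p pics; cat > h.py <<'E'
from rig import *
import numpy as np, cv2
def cam(p,s=None):
    if "tool_from_camera" in p:
        T=np.array(p["tool_from_camera"]);R=np.array(s["tcp_rot"]);o=np.array(s["position"])
        return R@T[:3,:3],R@T[:3,3]+o
    return np.array(p["rotation"]),np.array(p["origin"])
def ray(p,px,s=None):
    R,o=cam(p,s);K=np.array(p["mtx"]);px=np.atleast_2d(px).astype(float)
    d=np.c_[(px[:,1]-K[0,2])/K[0,0],-(px[:,0]-K[1,2])/K[1,1],-np.ones(len(px))]
    return o,d@R.T
def at_z(p,px,z,s=None):
    o,d=ray(p,px,s);return o+d*((z-o[2])/d[:,2])[:,None]
def cloud(p,s=None):
    r,c=np.mgrid[0:480,0:640];o,d=ray(p,np.c_[r.ravel(),c.ravel()],s)
    return (o+d*p["z_map"].reshape(-1,1)).reshape(480,640,3)
E
python3 - <<'E'
from h import *
s=read_state();print(s)
t=capture("top");c=capture("scene")
print([k for k in t])
cv2.imwrite("pics/a.png",np.vstack([t["image"],c["image"]])[:, :]) 
cv2.imwrite("pics/top.png",t["image"]);cv2.imwrite("pics/scene.png",c["image"])
P=cloud(t)
for n in ["mount","mount_grip","mount_tip","stage","flap_edge","stop","cookie","ruler","gluejar","sander","loupe","coresticks"]:
    for m in mark_of(t,n)[:3]:
        px=m["pixel"];r,q=int(px[0]),int(px[1]);print(n,round(m["p"],2),np.round(px),P[min(r,479),min(q,639)].round(3))
np.savez("top.npz",P=P,img=t["image"])
E
```

```text
{'time_s': 0.0, 'joint_positions': array([ 6.63194817e+01,  3.02784250e+01,  8.21548046e+01, -1.29053478e-03,
        6.76889825e+01, -1.02248954e+01]), 'qvel': array([ 0.02531415, -0.00545312, -0.07596454,  0.02178778, -0.01751844,
        0.03392346]), 'tau': array([-2.43193521e-03, -4.40031731e+01, -1.76592475e+01,  6.32846332e-02,
        5.81239408e-02, -2.10115841e-04]), 'position': array([0.14509192, 0.60718774, 0.22158621]), 'tcp_rot': array([[ 2.32682948e-01, -8.37607452e-04, -9.72552283e-01],
       [ 9.72550371e-01, -1.96176960e-03,  2.32684180e-01],
       [-2.10282151e-03, -9.99997725e-01,  3.58145104e-04]]), 'force': array([ 0.02367618, -0.23805874,  0.20235722]), 'moment': array([ 0.01226357,  0.0134236 , -0.01851882]), 'opening': 0.9960600797107376}
['image', 'z_map', 'mtx', 'origin', 'rotation', 'shot']
mount 0.86 [296. 490.] [ 0.361 -0.48   0.007]
mount 0.73 [262. 428.] [ 0.445 -0.314  0.029]
mount 0.71 [323. 400.] [ 0.284 -0.249 -0.002]
mount_grip 0.97 [281. 495.] [ 0.399 -0.487  0.019]
mount_grip 0.85 [267. 419.] [ 0.434 -0.296  0.002]
mount_grip 0.59 [314. 396.] [ 0.311 -0.235  0.029]
mount_tip 0.77 [345. 417.] [ 0.23  -0.29   0.002]
mount_tip 0.72 [237. 437.] [ 0.513 -0.346  0.001]
mount_tip 0.62 [316. 481.] [ 0.309 -0.456  0.006]
stage 0.97 [213. 301.] [0.561 0.018 0.043]
stage 0.63 [238. 437.] [ 0.51  -0.345  0.006]
flap_edge 0.67 [204. 299.] [0.583 0.021 0.055]
stop 0.22 [211. 298.] [0.567 0.026 0.042]
stop 0.16 [201. 299.] [0.593 0.022 0.047]
cookie 0.74 [212. 299.] [0.566 0.023 0.044]
cookie 0.63 [262. 190.] [0.427 0.304 0.035]
ruler 0.67 [237. 438.] [ 0.512 -0.348  0.005]
ruler 0.56 [233. 351.] [ 0.518 -0.115  0.001]
gluejar 0.62 [176. 178.] [0.652 0.343 0.052]
sander 0.72 [189. 455.] [ 0.64  -0.385  0.031]
sander 0.44 [213. 296.] [0.561 0.028 0.045]
sander 0.24 [261. 189.] [0.429 0.305 0.032]
loupe 0.52 [170. 217.] [0.675 0.245 0.036]
coresticks 0.65 [174. 399.] [ 0.685 -0.241  0.007]
```

View pics/top.png

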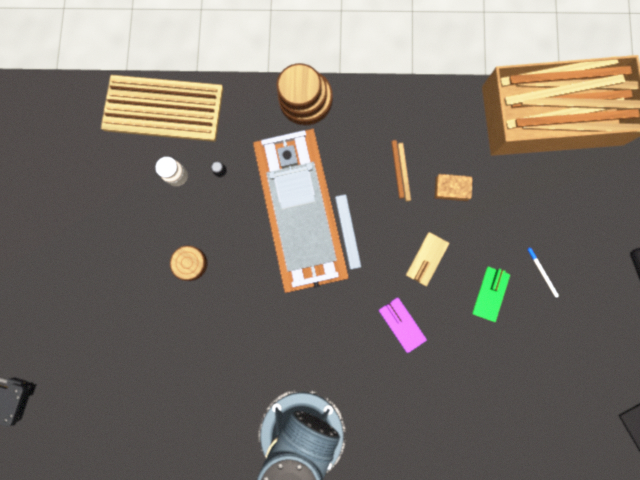

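View pics/scene.png

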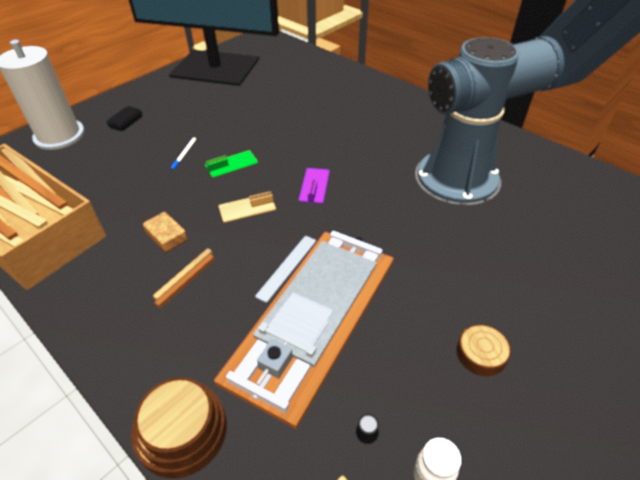

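The plain plywood mount is at about pixel (428, 259) in the top view, with its stick toward the robot and its front edge up and right. The stage is at about (300, 210), and green and purple decoys lie nearby. Next I'll fit the exact poses.

```bash
python3 - <<'E'
from h import *
d=np.load("top.npz");P=d["P"];img=d["img"].astype(int)
b,g,r=[img[...,i] for i in range(3)]
rr,cc=np.mgrid[0:480,0:640]
def rect(m,n):
    m=m.astype(np.uint8);k,l,st,_=cv2.connectedComponentsWithStats(m)
    i=1+np.argmax(st[1:,4]);q=P[l==i];print(n,st[i],np.median(q[:,2]).round(4))
    (cx,cy),(w,h),a=cv2.minAreaRect((q[:,:2]*1000).astype(np.float32));print("  c",round(cx,1),round(cy,1),"wh",round(w,1),round(h,1),"ang",round(a,2), round(a-90,2))
box=lambda c0,r0,c1,r1:(cc>=c0)&(cc<=c1)&(rr>=r0)&(rr<=r1)
rect(box(400,225,455,292)&(r>110)&(r-b>20),"mount")
rect(box(400,225,455,292)&(P[...,2]>0.018),"stick")
rect(box(240,120,355,300)&(r-b>60),"board")
rect(box(240,120,355,300)&(r-b<60)&(r>60)&(P[...,2]>0.036)&(P[...,2]<0.056)&(rr>165)&(rr<275),"platform")
E
```

```text
mount [ 405  232   45   55 1283] 0.003
  c 394.9 -242.9 wh 110.2 344.1 ang 37.66 -52.34
stick [415 260  16  22 148] 0.0275
  c 373.1 -204.4 wh 43.5 271.0 ang 25.93 -64.07
board [ 305  129   43  156 1374] 0.0167
  c 574.0 -49.8 wh 483.3 78.3 ang 6.89 -83.11
platform [ 267  166   70  106 4861] 0.0436
  c 556.0 16.8 wh 271.7 129.8 ang 14.3 -75.7
```

send_rows --moves "87 -26.2 0 -30.1 0;87 -26.2 0 -30.1 0;87 -26.2 0 -30.1 0;87 -26.2 0 -30.1 0;87 -26.2 0 -30.1 0;87 -26.2 0 -30.1 0;87 -26.2 0 -30.1 0;87 -26.2 0 -30.1 0;87 -26.2 0 -30.1 0;87 -26.2 0 -30.1 0;87 -26.2 0 -30.1 0;87 -37.2 0 -10.4 0;87 -37.2 0 -10.4 0;87 -37.2 0 -10.4 0;87 -37.2 0 -10.4 0;87 -37.2 0 -10.4 0;87 -37.2 0 -10.4 0;87 -37.2 0 -10.4 0;87 -37.2 0 -10.4 0;87 -37.2 0 -10.4 0"

```text
time_s: 2.37
position: [0.4133, -0.0989, 0.2229]
tcp_rot: [[0.233, 0.001, -0.972], [0.972, -0.0, 0.233], [-0.0, -1.0, -0.001]]
force: [0.6, 0.5, -0.4]
opening: 0.998
```

send_rows --moves "87 -37.2 0 -10.4 0;87 -37.2 0 -10.4 0;87 -37.2 0 -10.4 0;87 -37.2 0 -10.4 0;87 -37.2 0 -10.4 0;87 0 0 0 7;87 0 0 0 7;87 0 0 0 0;87 0 0 0 0"

```text
time_s: 3.12
position: [0.4206, -0.2899, 0.2225]
tcp_rot: [[0.458, -0.0, -0.889], [0.889, 0.0, 0.458], [0.0, -1.0, 0.0]]
force: [0.4, 0.5, -0.4]
opening: 0.998
```

```bash
python3 - <<'E'
from h import *
s=read_state();p=capture("wrist");cv2.imwrite("pics/w1.png",p["image"]);print(s["position"],s["tcp_rot"].round(3))
P=cloud(p,s)
for n in ["mount","mount_grip","mount_tip"]:
    for m in mark_of(p,n)[:2]:
        z={"mount":0.004,"mount_grip":.0305,"mount_tip":0.002}[n];print(n,round(m["p"],2),np.round(m["pixel"]),at_z(p,m["pixel"],z,s).round(4))
for m in masks_of(p,"mount")[:2]:
    reg=m["region"];print(m["p"],m["bbox"])
    q=P[reg&(p["z_map"]>0)]
    for lo,hi in((.001,.008),(.02,.04)):
        w=q[(q[:,2]>lo)&(q[:,2]<hi)];
        if len(w)>20: print(len(w),np.median(w[:,2]),cv2.minAreaRect((w[:,:2]*1000).astype(np.float32)))
E
```

```text
[ 0.42061136 -0.28987064  0.22251897] [[ 0.458 -0.    -0.889]
 [ 0.889  0.     0.458]
 [ 0.    -1.     0.   ]]
mount 0.82 [239. 114.] [[ 0.3686 -0.4817  0.004 ]]
mount 0.67 [236. 305.] [[ 0.4503 -0.3183  0.004 ]]
mount_grip 0.69 [206. 309.] [[ 0.4206 -0.2983  0.0305]]
mount_grip 0.66 [ 47. 321.] [[ 0.3121 -0.2305  0.0305]]
mount_tip 0.91 [168.  93.] [[ 0.3043 -0.4608  0.002 ]]
mount_tip 0.68 [298. 306.] [[ 0.5088 -0.3475  0.002 ]]
0.8 [60.0, 166.3, 158.6, 311.7]
6834 0.004548355676803284 ((371.52606201171875, -485.5193176269531), (63.74258804321289, 141.81895446777344), 71.63855743408203)
1263 0.02852754271948349 ((401.87176513671875, -494.8086242675781), (17.766454696655273, 55.6230354309082), 71.55765533447266)
0.68 [274.0, 170.4, 341.1, 305.3]
7006 0.004659181444644833 ((454.5155029296875, -318.61676025390625), (61.461055755615234, 130.90843200683594), 62.2090950012207)
1169 0.029009986275591537 ((421.1280517578125, -301.23419189453125), (15.817712783813477, 55.60073471069336), 62.60013961791992)
```

View pics/w1.png

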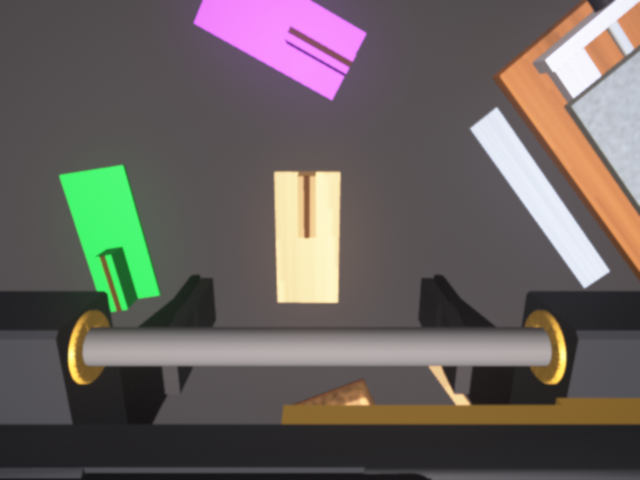

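The mount is square on below the gripper, in the wrist view from (275,172) to (340,302). Its stick is at rows 172–238. I'll descend and grip.

send_rows --moves "87 -9.8 10 -5.3 0.3;87 0 35 0 0;87 0 35 0 0;87 0 35 0 0;87 0 35 0 0;60 0 30 0 0;50 0 20 0 0;50 0 11 0 0;50 0 6.5 0 0;50 0 4 0 0;0 0 0 0 0;0 0 0 0 0;0 0 0 0 0;0 0 0 0 0;0 0 0 0 0;0 0 0 0 0;0 0 0 0 0"

```text
time_s: 4.78
position: [0.4211, -0.3011, 0.0013]
tcp_rot: [[0.466, 0.0, -0.885], [0.885, -0.0, 0.466], [-0.0, -1.0, -0.0]]
force: [-0.6, 0.5, -0.8]
opening: 0.678
```

I miscounted the depth: the TCP is at 1.3 mm and the fingers closed on the plate's edges. I'll open, rise 5 mm and close on the stick.

send_rows --moves "70 0 0 0 0;75 0 0 0 0;75 0 0 0 0;75 0 -5.7 0 0;75 0 0 0 0;0 0 0 0 0;0 0 0 0 0;0 0 0 0 0;0 0 0 0 0;0 0 0 0 0;0 0 0 0 0;0 0 0 0 0;0 0 0 0 0;0 0 0 0 0;0 0 0 0 0;0 0 0 0 0;0 0 0 0 0"

```text
time_s: 6.2
position: [0.421, -0.301, 0.0067]
tcp_rot: [[0.466, 0.0, -0.885], [0.885, -0.0, 0.466], [-0.0, -1.0, -0.0]]
force: [-0.3, 0.2, -0.2]
opening: 0.183
```

send_rows --moves "0 0 -15 0 0;0 0 -30 0 0;0 0 -35 0 0;0 0 -30 0 0;0 0 -20 0 0;0 34.8 0 12.7 0;0 34.8 0 12.7 0;0 34.8 0 12.7 0;0 34.8 0 12.7 0;0 34.8 0 12.7 0;0 34.8 0 12.7 0;0 34.8 0 12.7 0;0 34.8 0 12.7 0;0 0 0 0 -7;0 0 0 0 -7;0 0 0 0 -7;0 0 0 0 -7;0 0 0 0 -7;0 0 0 0 -7;0 0 0 0 0"

```text
time_s: 7.87
position: [0.4603, -0.0072, 0.1366]
tcp_rot: [[-0.248, -0.001, -0.969], [0.969, 0.0, -0.248], [0.0, -1.0, 0.001]]
force: [0.0, -0.9, -1.1]
opening: 0.182
```

```bash
cat > look.py <<'E'
from h import *
import sys
n=sys.argv[1]
s=read_state();p=capture("wrist");cv2.imwrite(f"pics/{n}w.png",p["image"]);print(s["position"],s["tcp_rot"].round(3).tolist(),s["force"].round(2),s["opening"])
P=cloud(p,s);np.savez(n+".npz",P=P,img=p["image"],z=p["z_map"])
t=capture("scene");cv2.imwrite(f"pics/{n}s.png",t["image"])
for nm in ["mount","mount_tip","flap_edge","stage","platform","stop"]:
    for m in mark_of(p,nm)[:1]:
        z=dict(mount=s["position"][2]-.0027,mount_tip=s["position"][2]-.0067,flap_edge=.055,stage=.044,platform=.044,stop=.044)[nm];print(nm,round(m["p"],2),np.round(m["pixel"]),at_z(p,m["pixel"],z,s).round(4))
E
python3 look.py b
```

```text
[ 0.460299   -0.00715425  0.1365923 ] [[-0.248, -0.001, -0.969], [0.969, 0.0, -0.248], [0.0, -1.0, 0.001]] [ 0.02 -0.91 -1.14] 0.18217093643980076
mount 0.67 [366. 317.] [[0.494  0.0011 0.1339]]
platform 0.25 [307. 316.] [[0.5093 0.0047 0.044 ]]
```

View pics/bw.png

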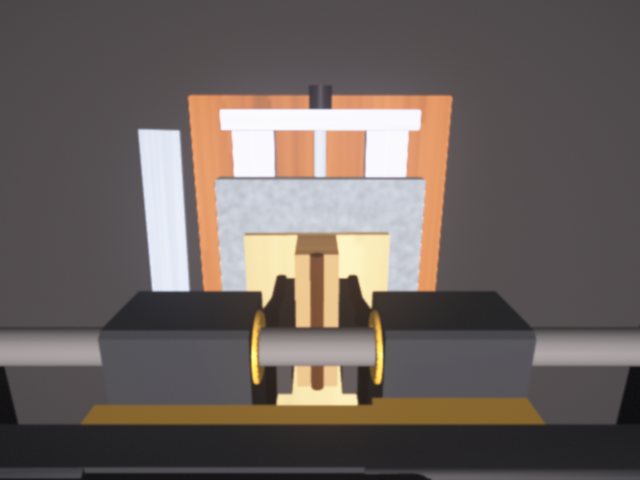

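The mount hangs square and centred over the platform, whose rear edge is at row 178, columns 216–424. I'll refine the lateral position, yaw and rear-edge x from the depth.

```bash
python3 - <<'E'
import numpy as np,cv2
d=np.load("b.npz");P=d["P"];z=d["z"];v=(z>0)
cc=np.mgrid[0:480,0:640]; r,c=cc
O=np.array([.5705,.0205]);a=np.radians(14.3)
U=np.array([np.cos(a),np.sin(a)]);V=np.array([-U[1],U[0]])
S=np.dstack([(P[...,:2]-O)@U*1000,(P[...,:2]-O)@V*1000,P[...,2]*1000])
for row in range(184,232,8):
    m=v[row]&(abs(S[row,:,2]-44)<4)&(c[row]>195)&(c[row]<445)
    q=S[row][m];print(row,q[0].round(1),q[-1].round(1),"mid",((q[0]+q[-1])/2).round(1))
for col in range(225,420,30):
    m=v[:,col]&(abs(S[:,col,2]-44)<4)&(r[:,col]>160)&(r[:,col]<200)
    q=S[:,col][m];print(col,q[0].round(1))
print("mount")
for row in range(238,275,8):
    m=v[row]&(abs(S[row,:,2]-134)<5)&(c[row]>230)&(c[row]<405)
    q=S[row][m];print(row,q[0].round(1),q[-1].round(1),((q[0]+q[-1])/2).round(1), )
E
```

```text
184 [-146.8  -61.9   44.2] [-146.7   66.2   43.7] mid [-146.8    2.2   44. ]
192 [-141.9  -62.7   44.8] [-142.1   66.1   45.3] mid [-142.     1.7   45.1]
200 [-136.4  -63.    42.6] [-136.8   66.2   44.1] mid [-136.6    1.6   43.3]
208 [-131.4  -63.2   43. ] [-131.6   66.6   43.9] mid [-131.5    1.7   43.5]
216 [-126.7  -62.4   45.1] [-126.7   66.2   44.7] mid [-126.7    1.9   44.9]
224 [-121.3  -63.    44.2] [-121.2   66.7   43.9] mid [-121.3    1.9   44.1]
225 [-149.8  -56.3   43.5]
255 [-150.   -38.2   41.1]
285 [-150.   -19.6   40.9]
315 [-149.9   -1.    40.5]
345 [-150.    17.6   41.2]
375 [-149.8   35.9   43.2]
405 [-149.7   54.5   42.6]
mount
238 [-140.   -30.   134.2] [-140.    29.5  134.1] [-140.    -0.2  134.2]
246 [-136.4  -30.3  133.7] [-136.8   29.6  134.9] [-136.6   -0.4  134.3]
254 [-133.   -30.   134.1] [-133.1   29.8  134.3] [-1.330e+02 -1.000e-01  1.342e+02]
262 [-129.6  -30.1  134.5] [-129.9   29.4  135.2] [-129.7   -0.3  134.8]
270 [-126.2  -29.7  135.1] [-126.1   29.7  134.7] [-126.2   -0.   134.9]
```

send_rows --moves "0 2 20 0 0;0 0 30 0 0;0 0 20 0 0;0 0 8 0 0;0 0 4 0 0;0 0 2 0 0;0 0 1 0 0;0 0 0 0 0"

```text
time_s: 8.93
position: [0.4609, -0.0056, 0.0524]
tcp_rot: [[-0.246, 0.002, -0.969], [0.969, -0.0, -0.246], [-0.001, -1.0, -0.002]]
force: [-0.6, -0.2, -1.1]
opening: 0.18
```

send_rows --moves "0 0 1 0 0;0 0 1 0 0;0 0 0 0 0"

```text
time_s: 9.18
position: [0.4609, -0.0055, 0.0507]
tcp_rot: [[-0.246, 0.002, -0.969], [0.969, -0.001, -0.246], [-0.001, -1.0, -0.002]]
force: [0.5, 0.2, 3.9]
opening: 0.182
```

In contact at about 5 N. Sliding forward.

send_rows --moves "0 0 0 -8 0;0 0 0 -8 0;0 0 0 -6 0;0 0 0 -4 0;0 0 0 0 0"

```text
time_s: 9.6
position: [0.483, 0.0015, 0.0507]
tcp_rot: [[-0.247, -0.005, -0.969], [0.969, 0.0, -0.247], [0.002, -1.0, 0.005]]
force: [-6.2, -1.2, 8.5]
opening: 0.181
```

```bash
python3 look.py c
```

```text
[0.48303972 0.00148112 0.0506755 ] [[-0.247, -0.005, -0.969], [0.969, 0.0, -0.247], [0.002, -1.0, 0.005]] [-6.15 -1.22  8.55] 0.18118315261250062
mount 0.96 [365. 317.] [[0.5161 0.0095 0.048 ]]
stop 0.18 [365. 316.] [[0.5189 0.0096 0.044 ]]
```

View pics/cs.png

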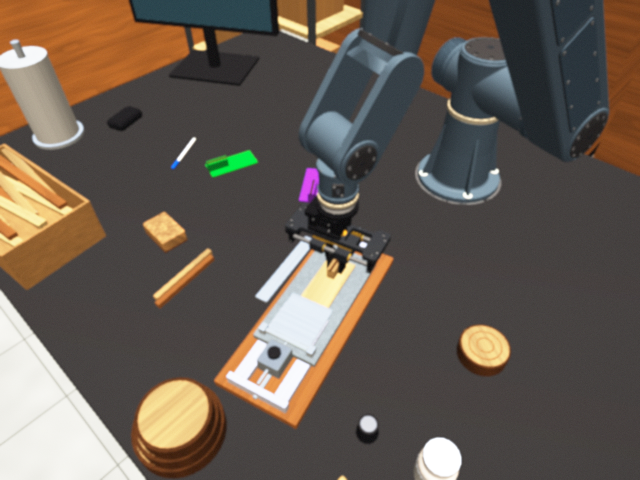

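The mount lies flat on the platform with its front edge just at the lip. The drag is sliding friction, so I'll ease the press a little and continue.

send_rows --moves "0 0 -0.4 -4 0;0 0 0 -6 0;0 0 0 -6 0;0 0 0 -6 0;0 0 0 -4 0;0 0 0 0 0"

```text
time_s: 10.5
position: [0.5104, 0.0077, 0.0507]
tcp_rot: [[-0.247, -0.002, -0.969], [0.969, 0.0, -0.247], [0.001, -1.0, 0.002]]
force: [-3.2, 0.6, 7.2]
opening: 0.183
```

send_rows --moves "0 0 0 0 0;0 0 0 -5 0;0 0 0 -6 0;0 0 0 -6 0;0 0 0 -5 0;0 0 0 0 0"

```text
time_s: 11.0
position: [0.5325, 0.0131, 0.0507]
tcp_rot: [[-0.247, -0.0, -0.969], [0.969, -0.0, -0.247], [-0.0, -1.0, 0.0]]
force: [-2.3, 1.0, 5.8]
opening: 0.183
```

```bash
python3 look.py d
```

```text
[0.53249417 0.01307856 0.0507038 ] [[-0.247, -0.0, -0.969], [0.969, -0.0, -0.247], [-0.0, -1.0, 0.0]] [-2.31  0.98  5.82] 0.1828502418142535
mount 0.95 [363. 315.] [[0.5649 0.0203 0.048 ]]
flap_edge 0.54 [413. 318.] [[0.5853 0.0267 0.055 ]]
```

send_rows --moves "0 0 0.3 -3 0;0 0 0.2 -3 0;0 0 0 -3 0;0 0 0 -3 0;0 0 0 -2 0;0 0 0 0 0;0 0 0 0 0"

```text
time_s: 11.98
position: [0.5378, 0.0157, 0.0506]
tcp_rot: [[-0.248, -0.016, -0.969], [0.969, -0.001, -0.248], [0.003, -1.0, 0.016]]
force: [-17.1, -7.5, 20.7]
opening: 0.18
```

The friction is high because the down force has risen to 21 N. I'll ease it and push on.

send_rows --moves "0 0 -0.7 0 0;0 0 -0.7 -1 0;0 0 0 -1 0;0 0 0 -1 0;0 0 0 0 0"

```text
time_s: 12.4
position: [0.5433, 0.0169, 0.0506]
tcp_rot: [[-0.248, -0.012, -0.969], [0.969, -0.0, -0.248], [0.003, -1.0, 0.011]]
force: [-9.7, -4.3, 6.6]
opening: 0.183
```

```bash
python3 look.py e; python3 - <<'E'
import numpy as np,cv2
d=np.load("e.npz");P=d["P"];z=d["z"];O=np.array([.5705,.0205]);a=np.radians(14.3)
U=np.array([np.cos(a),np.sin(a)])
S=(P[...,:2]-O)@U*1000
for col in range(255,385,15):
    s=S[100:300,col];h=P[100:300,col,2]*1000
    print(col,[f"{s[i]:.0f}:{h[i]:.1f}" for i in range(60,200,10)])
w=cv2.imread("pics/ew.png")[60:400,120:520];e=cv2.imread("pics/es.png")[220:400,220:420]
cv2.imwrite("pics/e2.png",np.hstack([cv2.resize(w,(400,340)),cv2.resize(e,(378,340))]))
E
```

```text
[0.54330729 0.01691212 0.05060713] [[-0.248, -0.012, -0.969], [0.969, -0.0, -0.248], [0.003, -1.0, 0.011]] [-9.72 -4.31  6.61] 0.18305245935881007
mount 0.81 [364. 314.] [[0.576  0.0235 0.0479]]
flap_edge 0.78 [394. 316.] [[0.586  0.0273 0.055 ]]
255 ['-85:43.9', '-81:44.9', '-77:44.1', '-73:45.1', '-69:45.1', '-65:44.5', '-60:43.8', '-56:45.0', '-53:47.9', '-48:48.0', '-44:48.5', '-40:48.8', '-35:48.6', '-30:48.0']
270 ['-85:44.0', '-81:45.5', '-77:44.4', '-73:45.6', '-69:44.5', '-65:44.4', '-60:44.7', '-56:45.7', '-53:49.0', '-48:47.8', '-44:48.6', '-40:48.6', '-35:48.4', '-30:47.4']
285 ['-85:44.8', '-81:43.6', '-77:44.1', '-73:45.7', '-69:45.1', '-65:44.8', '-60:44.7', '-56:43.8', '-53:48.1', '-48:48.5', '-44:49.5', '-39:47.9', '-38:56.5', '-37:63.5']
300 ['-85:43.3', '-81:43.3', '-77:44.4', '-73:45.3', '-69:44.5', '-65:44.1', '-60:43.9', '-56:44.7', '-55:56.0', '-56:69.7', '-53:72.8', '-49:73.9', '-45:73.2', '-41:72.2']
315 ['-85:43.9', '-81:43.4', '-77:43.8', '-73:44.6', '-69:44.2', '-65:45.1', '-60:43.3', '-56:43.1', '-55:56.3', '-55:69.0', '-54:75.3', '-50:74.9', '-46:75.0', '-42:75.7']
330 ['-85:44.4', '-81:44.8', '-77:44.2', '-73:44.2', '-69:43.9', '-64:43.5', '-60:44.7', '-56:45.6', '-55:56.8', '-56:69.7', '-53:72.3', '-49:72.9', '-45:72.1', '-41:71.7']
345 ['-85:44.8', '-81:44.7', '-77:44.8', '-73:44.2', '-69:45.5', '-65:44.6', '-60:44.1', '-56:44.6', '-53:49.4', '-48:48.4', '-44:48.8', '-40:48.7', '-37:54.3', '-37:63.0']
360 ['-85:44.9', '-81:45.4', '-77:44.6', '-73:44.8', '-69:44.6', '-65:44.3', '-60:44.9', '-56:44.5', '-53:49.9', '-48:47.8', '-44:49.3', '-40:49.2', '-36:49.7', '-38:66.2']
375 ['-85:44.8', '-81:44.4', '-77:44.4', '-103:214.2', '-69:44.0', '-65:45.2', '-60:43.6', '-56:44.6', '-53:48.0', '-49:48.7', '-44:48.9', '-40:48.6', '-35:48.0', '-30:48.5']
```

View pics/e2.png

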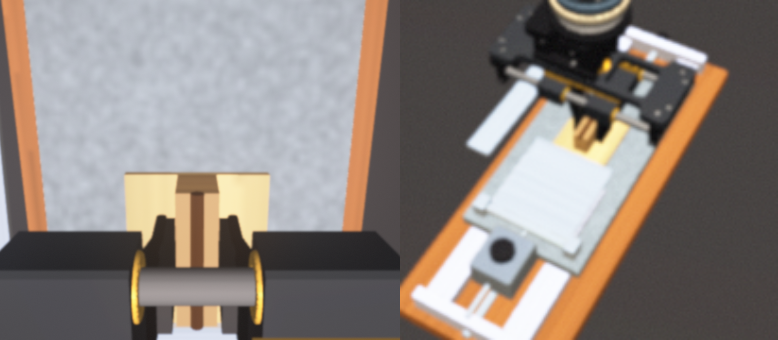

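The rear edge measures −55.2 mm in the stage frame, so the tip is at about 75 mm, at the stop. The flap is down. I'll push 2 mm more to confirm the hard stop, and add some down force.

send_rows --moves "0 0 0 -1 0;0 0 0 -1 0;0 0 0 0 0;0 0 0 0 0"

```text
time_s: 13.13
position: [0.5434, 0.017, 0.0506]
tcp_rot: [[-0.248, -0.015, -0.969], [0.969, -0.001, -0.248], [0.003, -1.0, 0.015]]
force: [-13.1, -6.0, 9.9]
opening: 0.183
```

send_rows --moves "0 0 0.2 0 0;0 0 0 0 0;0 0 0 0 0;0 0 0 0 0;0 0 0 0 0;0 0 0 0 0"

```text
time_s: 13.63
position: [0.5435, 0.017, 0.0506]
tcp_rot: [[-0.248, -0.015, -0.969], [0.969, -0.001, -0.248], [0.003, -1.0, 0.015]]
force: [-14.2, -6.3, 10.4]
opening: 0.178
```

```bash
python3 - <<'E'
from h import *
s=read_state();p=capture("wrist");P=cloud(p,s);t=capture("top")
O=np.array([.5705,.0205]);a=np.radians(14.3);U=np.array([np.cos(a),np.sin(a)]);V=np.array([-U[1],U[0]])
S=np.dstack([(P[...,:2]-O)@U*1000,(P[...,:2]-O)@V*1000,P[...,2]*1000])[200:300].reshape(-1,3)
m=(abs(S[:,1])<29)&(abs(S[:,1])>12)&(S[:,0]>-53)&(S[:,0]<-25)&(abs(S[:,2]-48)<4)
A=np.c_[S[m][:,:2],np.ones(m.sum())];print("plate slope",np.linalg.lstsq(A,S[m][:,2],rcond=None)[0],m.sum())
T=cloud(t);q=np.dstack([(T[...,:2]-O)@U*1000,(T[...,:2]-O)@V*1000]);f=(q[...,0]>25)&(q[...,0]<95)&(abs(q[...,1]-2)<25)
A=np.c_[q[f],np.ones(f.sum())];print("flap",np.linalg.lstsq(A,T[f][:,2]*1000,rcond=None)[0],np.median(T[f][:,2]),f.sum())
for n in ["cookie","ruler","gluejar","sander","loupe","coresticks"]:
    for k in mark_of(t,n)[:2]: print(n,round(k["p"],2),np.round(k["pixel"]))
print(s["position"],s["force"],s["time_s"])
E
```

```text
plate slope [-1.52120028e-03  7.85841668e-03  4.84376909e+01] 3771
flap [ -4.12420354   2.32896342 427.04111752] 0.3684246031147793 6
ruler 0.79 [232. 350.]
ruler 0.27 [168. 217.]
gluejar 0.59 [175. 178.]
sander 0.78 [188. 449.]
sander 0.54 [233. 351.]
loupe 0.54 [167. 220.]
coresticks 0.87 [173. 400.]
[0.54346729 0.01702538 0.05059391] [-14.2005567   -6.25435738  10.39467608] 13.6333
```

```bash
python3 - <<'E'
from h import *
t=capture("scene");T=cloud(t)
O=np.array([.5705,.0205]);a=np.radians(14.3);U=np.array([np.cos(a),np.sin(a)]);V=np.array([-U[1],U[0]])
q=np.dstack([(T[...,:2]-O)@U*1000,(T[...,:2]-O)@V*1000]);f=(q[...,0]>30)&(q[...,0]<90)&(abs(q[...,1]-2)<30)&(abs(T[...,2]-.054)<.02)
A=np.c_[q[f],np.ones(f.sum())];print("flap",np.linalg.lstsq(A,T[f][:,2]*1000,rcond=None)[0],f.sum())
print(hand_in())
E
```

```text
flap [ 1.97577848e-03 -1.18664083e-03  5.18655884e+01] 867
the job is handed in; nothing more can be done
None
```

The mount is loaded in the stage and pushed against the end stop. I handed the job in at about 13.7 s with the gripper still holding it pressed in and down. No verdict was reported.

**Last checks:**
- **At the stop:** the rear edge put the tip at about 75 mm along the stage. A further 2 mm of commanded push moved it only 0.1 mm, so it is against the stop. I could not read the gauge pin directly, but a mount at the stop means it is fully back.
- **Forces:** about 15 N of push along the stage and 10.4 N downward.
- **Flatness:** the plate slope measured under 0.01 rad. The tool itself leaned about 0.015 rad. The yaw matched the stage closely.
- **Flap:** the fitted tilt was 0.002 rad, so it is down.
- **Bystanders:** the ruler, glue jar, sander, loupe and core sticks stayed within the detector's scatter, the largest shift being 6 px (about 15 mm) for the sander. The cookie was not detected in the last picture, but the arm never went low near it.

**Problems on the way:**
- My first descent went about 5 mm too deep and the fingers closed on the plate's edges. I opened, rose 5.7 mm and gripped the stick properly.
- While pushing the pin back, the down force briefly rose to about 21 N, so I eased it before finishing the push.
- The last top view could not check the flap because the arm was in the way, so I used the scene camera for it instead.

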